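Shut and lock the filter panel of the pump unit

TASK

The filter access panel on top of the white pump unit stands ajar. Push the panel fully shut with the fingertips, and only then set a fingertip in the slot of the round quarter-turn fastener in the panel and turn it clockwise (seen from above) to its stop, so that the panel locks. Do not lift the panel, nothing needs grasping; leave the things round the unit where they are, and finish with the hand clear.

Things in the scene. Friction and masses are not known exactly. Their poses are not given: they have to be found in the camera images.
- pump_unit: White plastic pump unit, fixed, 220 (its x) x 200 (its y) x 90 mm high; louvres on both sides; hose port, rocker switch and lamp on its front (-x, toward the robot). Origin: centre of its underside, z up. A grey access panel, 206 x 196 x 22 mm, covers its top (upper face 112 mm up when shut). The fastener's axis then stands at x = -30 mm, y = 0 of the unit.
- panel (a joint): Opening angle of the access panel, rad: 0 fully shut, positive as its front edge rises (starts 0.12 to 0.32, stop at 0.7). Hinged along the unit's y at its far edge (x = +105 mm, 90 mm up). Stiff hinge: it stays where it is left; about 4 N down at the fastener pushes it shut, onto a hard stop. Locked, it cannot rise.
- fastener (a joint): Turn of the fastener, rad: 0 open, 1.571 locked, hard stops at both; grows clockwise from above, stays where left (starts 0 to 0.35). At 0 the slot lies along the unit's x, locked along its y. Turns with 0.08 N m (2 to 3 N at 34 mm from the axis). A cam tongue below slides under a keeper from about 0.9 rad on if the panel is fully shut; if ajar it catches on the keeper.
- slot_floor (a point): On the fastener's axis, on the floor of its slot; x along the slot, z out of the panel. Round metal head, 111 mm wide, flush in the panel. The slot crosses it, 42 mm wide, 14 mm deep (floor 98 mm above the worktop when shut), ends closed 57 mm from the axis. Wider than shut fingers: push on a wall about 34 mm from the axis, in an arc; the tips lead the slot by up to 0.5 rad.
- vial_1: Small clear vial with a dark cap, 29 mm wide, 74 mm high, upright in front of the unit; origin at its foot. Leave alone.
- ointment_jar: Small blue jar, 36 mm wide, 53 mm high, upright to the right of the unit; origin at its foot. Leave alone.
- dropper_2: Slim white dropper bottle, 29 mm wide, 120 mm high, upright behind the unit; origin at its foot. Leave alone.
- tape_roll: Roll of white tape lying flat, 69 mm wide, 25 mm high, near the front right; origin at its underside. Leave alone.
- marker_pen: Blue marker pen lying, 139 mm long (its y), 13 mm high, at the right; origin at its underside. Leave alone.
- kidney_dish: Pale kidney-shaped dish, 116 x 224 x 43 mm, at the right rear; origin at its underside. Leave alone.

How it is judged:
By the outcome, as a careful person would: the job done as asked, in the order asked, and still so for the second after the job is handed in, with the robot touching nothing.
It also fails if it takes over 35 s, if anything falls off the work surface, if the arm or the gripper's body presses on something with over 40 N, if the wrist force passes 120 N, or if a joint passes its speed limit or range.

ROBOT

A 6-joint arm with a two-finger parallel gripper is mounted at the origin on a cart in front of the work surface, level with it; the furniture and walls round the work are solid. World frame = base frame: x ahead of the robot, y to its left, z up, the work surface at z = 0. Lengths are in m, angles in rad, forces in N, time in s.
With the tool pointing down it reaches from about 0.225 to 0.875 m from the base axis. Payload 3.4 kg.
Tool frame: the origin (TCP) lies at the very end of the fingers, on their centre line; the grasp point (between the pads) lies 19 mm behind it; z points along the fingers, y is the direction in which the jaws open and shut (so a half turn about z gives the same grasp; the last joint's range is limited). The gripper opens to 85 mm and grips with 20 to 120 N. Pads are 22 mm wide; open, the fingers measure 114 mm over their backs; the gripper's body (76 mm by 85 mm) begins 54 mm behind the grasp point. The pads swing forward as they close: fully open they stand 13 mm farther back than shut.
Start: joints at [-1.335, 0.276, 1.505, -0, 1.361, -0.121], TCP at [0.201, -0.539, 0.231] pointing down, gripper open.
Joint ranges: [-2.89, 2.89], [-0.75, 2.08], [0.22, 2.7], [-1.18, 4.32], [0.11, 2.71], [-2.7, 2.7]. Speed limits (rad/s): [2.57, 2.57, 3.14, 3.14, 3.14, 3.14].

INTERFACE

Orientations are given as a unit quaternion [w, x, y, z].
In Python, from rig import get_state, get_image, camera_model, sign_off gives the robot as it stands. The module is installed in compiled form; this text tells all that it offers.
- The arm moves only by the tool drive_tool, never from a script. Its argument "motion" is text: rows parted by semicolons, each of 7 numbers parted by spaces: the turn, a rotation vector about the tool's x, y, z in degrees, then the shift along the tool's x, y, z in m, then the opening in per cent of the stroke, from 0 (shut) to 100 (fully open). In form: wx wy wz tx ty tz hand; .... A call has 1 to 12 rows; each row shifts and turns the pose as measured when the row begins, along the tool's axes as they then stand; what a row does not reach is not made up. A row lasts 1/8 s, in which the tool goes at most 62.5 mm and 10.7 degrees, less where a joint would pass 70% of its speed; a pose out of reach is approached as far as the arm can. A call is refused whole if a number of a shift passes 0.0625 or a number of a turn 10.7, either way. A call with a gripper value outside its range is refused whole. The fingers move at their own pace and stop on an object; "newtons" is the grip in N (left out, the last holds). Time passes only in rows, so rows that do not move let the fingers close. It gives the time, the measured TCP pose, the force and the opening at its end, in the units of the state.
- get_state(): the state, without advancing time (a new reading comes with each control period).
- get_image(name): name is "scene" or "top"; returns (picture, depth): 384x512x3 uint8, red, green, blue; 384x512 float32, m along the optical axis (not along the pixel's ray), 0 where there is no reading.
- camera_model(name): a dict with "camera_matrix" (3x3 intrinsics, pixels), "D" ([k1, k2, p1, p2, k3] as OpenCV has them; the pictures are not rectified), "cam_to_world" (4x4, takes a point from camera to world coordinates). Camera axes: x right, y up, looking along -z (the intrinsics and any distortion apply to the point x, -y, -z); pixel columns grow to the right and rows downward; lengths in m; the calibration is good to about 2 mm. A picture is of the moment at which its call begins. camera_model takes no time and is no camera call.
- sign_off(): hands the job in, once; it reports no verdict.
The state is a dict: "clock": time; "qpos": joint angles; "qd": joint speeds; "effort": joint torques, N m; "position": TCP position; "ee_rot": TCP orientation; "contact_force": force on the tool from outside, world axes, zero at the start; "moment": the same for the moment, N m; "width": finger opening in m.
Only numpy, scipy, OpenCV 4.12 (cv2) and the standard library are available. Lean on these libraries where they do the work, as an engineer would, in place of code of your own. Each camera call takes 0.05 s, during which the arm holds its last target.

## Working session

There is one attempt and no reset: what is moved stays moved. The work goes in short steps, Python scripts to look and compute and a tool call to move; the robot and the scene stay as the last step left them, time stands still between calls to the robot, and variables do not carry over. Pictures are saved under pics/ and viewed, and the job is handed in when it is done.

Besides the shell and the picture viewer there is one more tool, called after "Call:" as name(argument=value, ...), one argument or row to a line, values as JSON. drive_tool: Moves the arm, as the interface text tells. Its arguments: {"type":"object","properties":{"motion":{"type":"string"},"newtons":{"type":"number"}},"required":["motion"]}

```bash
mkdir -p pics; python3 - <<'E'
from rig import *
import cv2, numpy as np
for n in ("scene","top"):
    im,d=get_image(n); np.savez(f"{n}0.npz",im=im,d=d)
    cv2.imwrite(f"pics/{n}0.png",cv2.resize(im[:,:,::-1],(800,600)))
    m=camera_model(n); print(n,m)
print(get_state())
E
```

```text
scene {'camera_matrix': array([[489.08256416,   0.        , 257.41051846],
       [  0.        , 489.08256416, 188.16687967],
       [  0.        ,   0.        ,   1.        ]]), 'D': array([-0.11576336,  0.        ,  0.        ,  0.        ,  0.        ]), 'cam_to_world': array([[ 0.42531461, -0.70096794,  0.57249579,  1.25781853],
       [ 0.90504207,  0.33116946, -0.26688134, -0.49375713],
       [-0.00251786,  0.6316413 ,  0.77525668,  1.03772653],
       [ 0.        ,  0.        ,  0.        ,  1.        ]])}
top {'camera_matrix': array([[497.43140125,   0.        , 255.39924592],
       [  0.        , 497.43140125, 185.28071382],
       [  0.        ,   0.        ,   1.        ]]), 'D': array([-0.09762232,  0.        ,  0.        ,  0.        ,  0.        ]), 'cam_to_world': array([[-0.00275992,  0.99328276, -0.11567951,  0.4232667 ],
       [-0.99993737, -0.00148654,  0.01109262, -0.18101493],
       [ 0.01084614,  0.11570288,  0.99322465,  1.224658  ],
       [ 0.        ,  0.        ,  0.        ,  1.        ]])}
{'clock': 0.1, 'qpos': array([-1.33501478e+00,  2.76556839e-01,  1.50602491e+00, -4.42671360e-07,
        1.36072366e+00, -1.21004102e-01]), 'qd': array([ 0.00140845, -0.00102097, -0.00293669, -0.00113597,  0.00142517,
        0.00031529]), 'effort': array([ 8.47939464e-04, -4.17701411e+01, -2.46403688e+01, -4.00674562e-04,
        5.77265120e-03,  6.49876824e-06]), 'position': array([ 0.20070513, -0.53831588,  0.2305046 ]), 'ee_rot': array([-8.54954464e-04,  9.84129785e-01,  1.77448114e-01, -4.93354673e-05]), 'contact_force': array([0.86820583, 0.09727259, 0.27801377]), 'moment': array([ 0.01468196, -0.05016278, -0.051953  ]), 'width': 0.08547266699930847}
```

View pics/scene0.png

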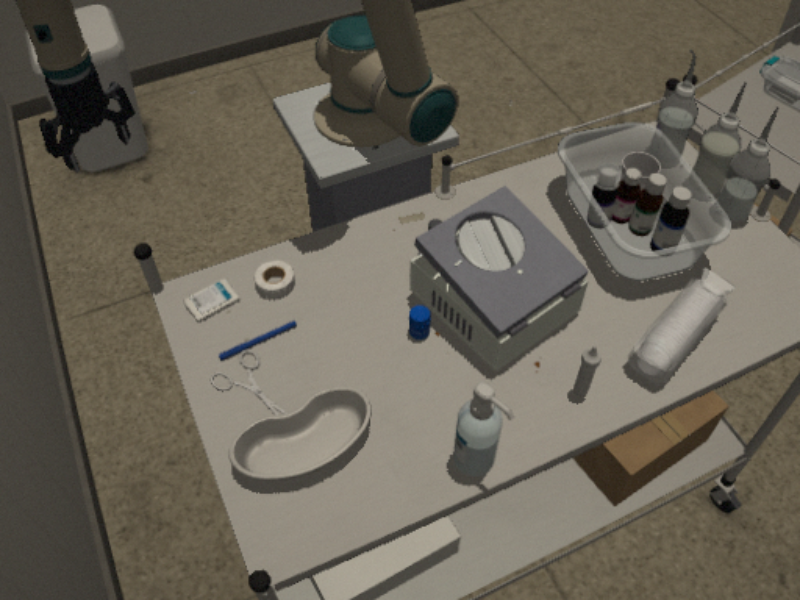

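View pics/top0.png

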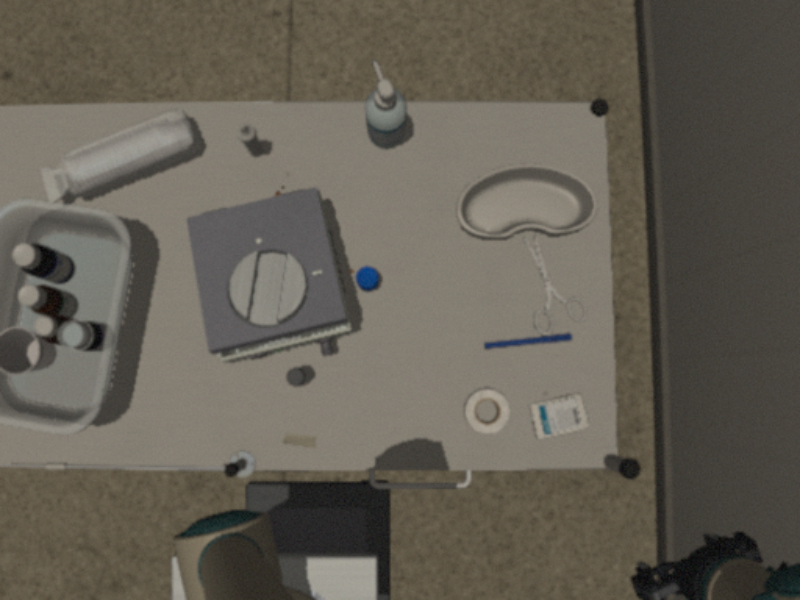

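The scene view shows the grey panel ajar at about (500,260). In the top view its corners are near (188,216), (320,190), (348,320) and (210,352), with the fastener head at about (268,288) and the vial at (298,375). Next I'll measure with depth and zoom in.

```bash
cat > h.py <<'E'
import cv2, numpy as np
from rig import *
def cloud(n,d):
    m=camera_model(n);K=m["camera_matrix"];D=m["D"];T=m["cam_to_world"]
    h,w=d.shape;u,v=np.meshgrid(np.arange(w),np.arange(h))
    p=cv2.undistortPoints(np.stack([u,v],-1).reshape(-1,1,2).astype(float),K,D).reshape(h,w,2)
    P=np.stack([p[...,0]*d,-p[...,1]*d,-d],-1)
    return P@T[:3,:3].T+T[:3,3]
def pix(n,X):
    m=camera_model(n);K=m["camera_matrix"];D=m["D"];T=np.linalg.inv(m["cam_to_world"])
    c=np.atleast_2d(X)@T[:3,:3].T+T[:3,3]; c=c*[1,-1,-1]
    return cv2.projectPoints(c,np.zeros(3),np.zeros(3),K,D)[0].reshape(-1,2)
E
python3 - <<'E'
from h import *
for n,(a,b,c,dd) in {"top":(110,240,110,240),"scene":(110,250,250,390)}.items():
    z=np.load(n+"0.npz");im,d=z["im"],z["d"];P=cloud(n,d)
    np.save(n+"P.npy",P)
    cv2.imwrite(f"pics/{n}z.png",cv2.resize(im[a:b,c:dd,::-1],None,fx=4.2,fy=4.2,interpolation=cv2.INTER_CUBIC))
    # panel mask: grey-ish dark
    hgt=P[...,2]
    print(n,(d==0).mean())
    for (u,v) in ([(130,150),(200,140),(150,215),(205,200),(190,180)] if n=="top" else [(310,130),(360,175),(300,180)]): print(u,v,P[v,u].round(4),im[v,u])
E
```

```text
top 0.0038553873697916665
130 150 [0.6328 0.0904 0.1195] [97 93 95]
200 140 [ 0.6552 -0.0683  0.1201] [93 92 92]
150 215 [0.4841 0.0357 0.1485] [96 91 94]
205 200 [ 0.5165 -0.0836  0.1492] [100  97  97]
190 180 [ 0.5617 -0.0492  0.1387] [141 140 129]
scene 0.0038248697916666665
310 130 [0.4833 0.019  0.1491] [105 104 106]
360 175 [0.6475 0.0739 0.1149] [108 106 107]
300 180 [ 0.6102 -0.0779  0.1323] [112 105 110]
```

View pics/topz.png

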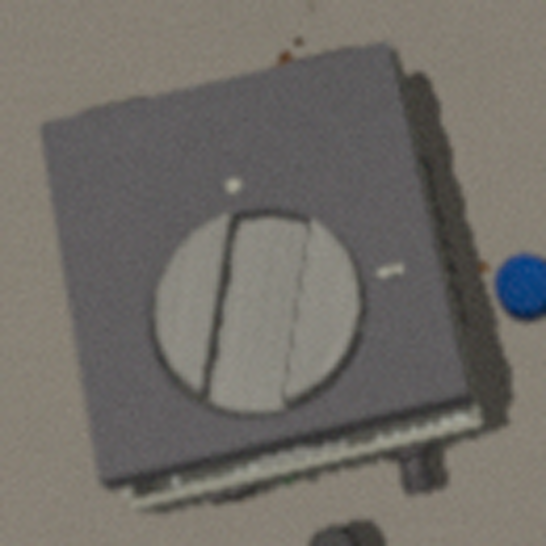

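View pics/scenez.png

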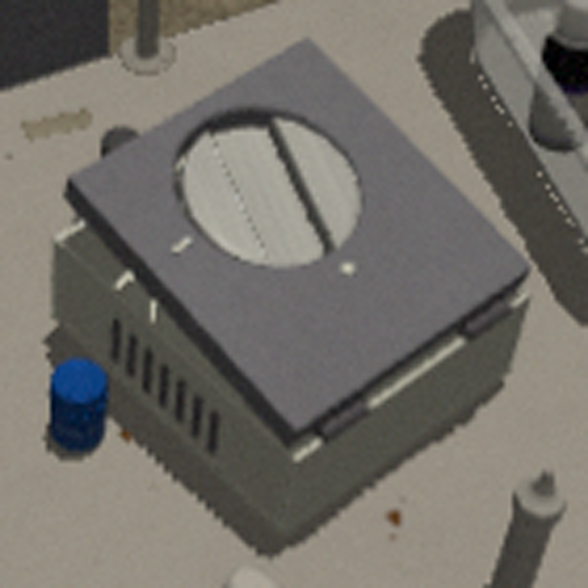

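```bash
python3 - <<'E'
from h import *
from scipy import ndimage
for n in("top","scene"):
    P=np.load(n+"P.npy");d=np.load(n+"0.npz")["d"]
    m=(P[...,2]>0.105)&(P[...,2]<0.19)&(P[...,0]>.4)&(P[...,0]<.72)&(P[...,1]>-.16)&(P[...,1]<.13)&(d>0)
    lab,k=ndimage.label(m);s=np.bincount(lab.ravel());s[0]=0;m=lab==s.argmax();print(n,m.sum())
    Q=P[m]
    # robust plane
    inl=np.ones(len(Q),bool)
    for _ in range(6):
        A=np.c_[Q[inl,:2],np.ones(inl.sum())];co=np.linalg.lstsq(A,Q[inl,2],rcond=None)[0]
        r=Q[:,2]-np.c_[Q[:,:2],np.ones(len(Q))]@co; inl=abs(r)<.003
    g=co[:2];print("plane",co,"tilt",np.arctan(np.hypot(*g)),"x-dir yaw",np.degrees(np.arctan2(-g[1],-g[0])),inl.mean(), r[inl].std())
    full=np.zeros(m.shape,bool);full[m]=inl
    # rotated rect of plane points (plane coords horizontally)
    box=cv2.minAreaRect((Q[inl,:2]*1000).astype(np.float32));print(box);print(cv2.boxPoints(box))
    low=Q[r<-.008];print("slot pts",len(low),low.mean(0) if len(low) else 0)
    # lit: slot region
    z=np.zeros(m.shape,np.uint8);rr=np.zeros(m.shape);rr[m]=r
    np.save(n+"r.npy",rr)
    vis=np.clip(128+rr*8000,0,255).astype(np.uint8)
    sl=(slice(110,240),slice(110,240)) if n=="top" else (slice(110,250),slice(250,390))
    cv2.imwrite(f"pics/{n}r.png",cv2.resize(vis[sl],None,fx=4.2,fy=4.2,interpolation=cv2.INTER_NEAREST))
E
```

```text
top 7865
plane [-0.18826886 -0.04527618  0.24151219] tilt 0.19126939221665362 x-dir yaw 13.522104221510844 0.733375715193897 0.0014814128537263835
((584.2196044921875, 0.08567047119140625), (205.24061584472656, 196.20675659179688), 13.626663208007812)
[[ 461.3753     71.25081 ]
 [ 507.60052  -119.433014]
 [ 707.0639    -71.07947 ]
 [ 660.8387    119.604355]]
slot pts 1066 [ 0.5425666  -0.00967017  0.12566591]
scene 5560
plane [-0.19199496 -0.04596084  0.24392288] tilt 0.1949130973650382 x-dir yaw 13.462445819502166 0.7325539568345324 0.0014923499731155747
((583.7623291015625, -1.9076156616210938), (204.4306640625, 200.18418884277344), 13.47636890411377)
[[ 461.03552   71.60785]
 [ 507.68726 -123.06448]
 [ 706.48914  -75.42308]
 [ 659.8374   119.24925]]
slot pts 708 [ 0.55503199 -0.02763346  0.12438953]
```

```bash
python3 - <<'E'
from h import *
th=np.radians(13.55); ux=np.array([np.cos(th),np.sin(th)]); uy=np.array([-ux[1],ux[0]])
def rayplane(n,uv,co,off=0):
    m=camera_model(n);T=m["cam_to_world"]
    p=cv2.undistortPoints(np.asarray(uv,float).reshape(-1,1,2),m["camera_matrix"],m["D"]).reshape(-1,2)
    r=np.c_[p[:,0],-p[:,1],-np.ones(len(p))]@T[:3,:3].T; o=T[:3,3]
    nn=np.array([-co[0],-co[1],1.]); t=(co[2]+off-o@nn)/(r@nn); return o+r*t[:,None]
co={"top":np.array([-0.18826886,-0.04527618,0.24151219]),"scene":np.array([-0.19199496,-0.04596084,0.24392288])}
for n in("top","scene"):
    z=np.load(n+"0.npz");im=z["im"];P=np.load(n+"P.npy");r=np.load(n+"r.npy")
    g=cv2.GaussianBlur(im,(3,3),0).astype(int)
    m=((g.min(2)>112)&(P[...,2]>.105)&(P[...,0]<.66)&(P[...,0]>.44)&(np.hypot(P[...,0]-.55,P[...,1]+.01)<.075)).astype(np.uint8)
    m=cv2.morphologyEx(m,cv2.MORPH_OPEN,np.ones((3,3)))
    c=np.concatenate(cv2.findContours(m,cv2.RETR_EXTERNAL,cv2.CHAIN_APPROX_NONE)[0]).reshape(-1,2)
    X=rayplane(n,c,co[n])[:,:2]
    L=np.c_[X@ux/np.cos(.193),X@uy]  # in-plane coords
    hull=cv2.convexHull((L*1000).astype(np.float32)).reshape(-1,2)
    (cx,cy),rad=cv2.minEnclosingCircle(hull); e=cv2.fitEllipse(hull)
    for (a,b) in((cx,cy),e[0]):
        w=ux*a/1000*np.cos(.193)+uy*b/1000; print(n,"head centre",w,"r",rad,e[1])
    # slot by depth residual
    w0=np.array([.551,-.009])
    s=(r<-.009)&(np.hypot(P[...,0]-.55,P[...,1]+.01)<.065)
    S=P[s][:,:2]-w0; Ls=np.c_[S@ux/np.cos(.193),S@uy].astype(np.float32)*1000
    rect=cv2.minAreaRect(Ls);ln=cv2.fitLine(Ls,cv2.DIST_HUBER,0,.01,.01).ravel()
    print(" slot",len(Ls),"rect",rect,"line ang deg rel unit x",np.degrees(np.arctan2(ln[1],ln[0])),"mean",Ls.mean(0))
    bp=cv2.boxPoints(rect);print(bp)
E
```

```text
top head centre [ 0.55519735 -0.00566284] r 55.05686569213867 (104.17105102539062, 109.29818725585938)
top head centre [ 0.55625047 -0.00612647] r 55.05686569213867 (104.17105102539062, 109.29818725585938)
 slot 872 rect ((-2.227264404296875, -3.8846664428710938), (94.423583984375, 110.33366394042969), 46.47112274169922) line ang deg rel unit x -17.581995 mean [1.9830488 3.0653741]
[[-74.74043     -0.11999893]
 [  5.254486   -76.10901   ]
 [ 70.285904    -7.649334  ]
 [ -9.709015    68.339676  ]]
scene head centre [ 0.55900687 -0.01748268] r 63.732330322265625 (104.08917999267578, 126.84101867675781)
scene head centre [ 0.55857788 -0.01515191] r 63.732330322265625 (104.08917999267578, 126.84101867675781)
 slot 529 rect ((-9.365814208984375, -11.300743103027344), (76.01358032226562, 111.60845947265625), 70.12628173828125) line ang deg rel unit x -16.515001 mean [-3.8446898  5.2145247]
[[-74.766914  -28.073458 ]
 [ 30.194607  -66.01456  ]
 [ 56.035286    5.4719715]
 [-48.926235   43.41307  ]]
```

View pics/topr.png

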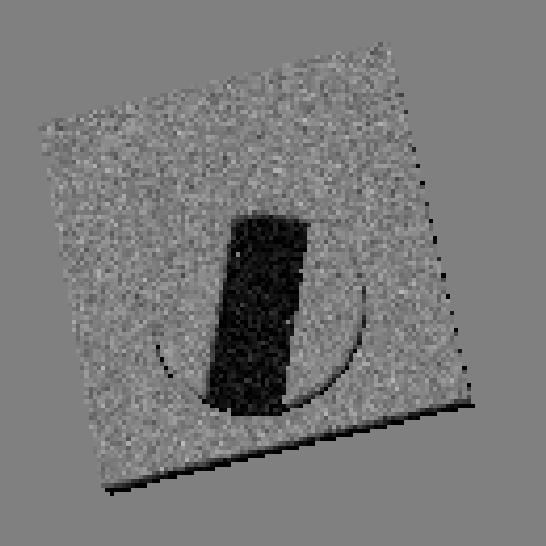

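```bash
cat >> h.py <<'E'
from scipy.spatial.transform import Rotation as R
def toolR(s=None):
    q=(s or get_state())["ee_rot"];return R.from_quat([q[1],q[2],q[3],q[0]])
def rows(target,yaw,n,hand=0):
    "n equal world steps to target with tool-x yaw (deg), tool down; prints rows in tool axes"
    s=get_state();r=toolR(s);p=s["position"];t=np.radians(yaw)
    goal=R.from_matrix(np.array([[np.cos(t),np.sin(t),0],[np.sin(t),-np.cos(t),0],[0,0,-1.]]))
    w=(goal*r.inv()).as_rotvec()/n;d=(np.array(target)-p)/n
    out=[]
    for i in range(n):
        b=r.inv().apply(d);wb=np.degrees(r.inv().apply(w));out.append(" ".join(f"{x:.1f}" for x in wb)+" "+" ".join(f"{x:.4f}" for x in b)+f" {hand}")
        r=R.from_rotvec(w)*r
    print("; ".join(out))
def st():
    s=get_state();r=toolR(s).as_matrix();print("t",s["clock"],"p",s["position"].round(4),"yaw",round(float(np.degrees(np.arctan2(r[1,0],r[0,0]))),1),"z",r[:,2].round(3),"F",s["contact_force"].round(1),"M",s["moment"].round(2),"w",round(s["width"],4),"q",s["qpos"].round(2))
E
python3 -c "
from h import *
rows([.489,.038,.29],84,12)"
```

```text
-0.0 -0.0 -5.3 0.0393 -0.0366 -0.0049 0; -0.0 -0.0 -5.3 0.0425 -0.0328 -0.0049 0; -0.0 -0.0 -5.3 0.0453 -0.0288 -0.0049 0; -0.0 -0.0 -5.3 0.0478 -0.0245 -0.0049 0; -0.0 -0.0 -5.3 0.0499 -0.0199 -0.0049 0; -0.0 -0.0 -5.3 0.0515 -0.0153 -0.0049 0; -0.0 -0.0 -5.3 0.0527 -0.0104 -0.0049 0; -0.0 -0.0 -5.3 0.0534 -0.0055 -0.0049 0; -0.0 -0.0 -5.3 0.0537 -0.0006 -0.0049 0; -0.0 -0.0 -5.3 0.0535 0.0044 -0.0049 0; -0.0 -0.0 -5.3 0.0529 0.0093 -0.0050 0; -0.0 -0.0 -5.3 0.0518 0.0142 -0.0050 0
```

Call:
drive_tool(
  motion="0 0 -5.3 0.039 -0.037 -0.01 0; 0 0 -5.3 0.043 -0.033 -0.01 0; 0 0 -5.3 0.045 -0.029 -0.01 0; 0 0 -5.3 0.048 -0.025 -0.01 0; 0 0 -5.3 0.05 -0.02 -0.01 0; 0 0 -5.3 0.052 -0.015 -0.005 0; 0 0 -5.3 0.053 -0.01 -0.005 0; 0 0 -5.3 0.053 -0.006 0 0; 0 0 -5.3 0.054 -0.001 0 0; 0 0 -5.3 0.054 0.004 0 0; 0 0 -5.3 0.053 0.009 0 0; 0 0 -5.3 0.052 0.014 0 0",
  newtons=20,
)

```text
clock: 1.6
position: [0.4855, 0.0604, 0.2907]
ee_rot: [-0.002, 0.733, 0.68, 0.002]
contact_force: [1.5, -0.7, 0.9]
width: -0.0003
```

```bash
python3 -c "
from h import *
st()
rows([.489,.038,.2],84,4)"
```

```text
t 1.6 p [0.4855 0.0604 0.2907] yaw 85.7 z [ 0.     0.005 -1.   ] F [ 1.5 -0.7  0.9] M [-0.01  0.02  0.  ] w -0.0003 q [-0.02  0.12  1.57  0.01  1.46  0.05]
-0.0 -0.1 0.4 -0.0056 0.0013 0.0227 0; -0.0 -0.1 0.4 -0.0056 0.0013 0.0227 0; -0.0 -0.1 0.4 -0.0055 0.0014 0.0227 0; -0.0 -0.1 0.4 -0.0055 0.0014 0.0227 0
```

Call:
drive_tool(
  motion="0 0 0.4 -0.006 0.001 0.03 0; 0 0 0.4 -0.006 0.001 0.03 0; 0 0 0.4 -0.006 0.001 0.03 0; 0 0 0.4 -0.005 0.001 0.025 0; 0 0 0 0 0 0 0",
)

```text
clock: 2.22
position: [0.4883, 0.0431, 0.1708]
ee_rot: [-0.003, 0.739, 0.673, 0.002]
contact_force: [-0.5, -0.2, -0.3]
width: -0.0001
```

```bash
python3 -c "
from h import *
st()
"
```

```text
t 2.225 p [0.4883 0.0431 0.1708] yaw 84.6 z [-0.002  0.007 -1.   ] F [-0.5 -0.2 -0.3] M [ 0.   -0.02  0.03] w -0.0001 q [-0.06  0.19  1.78  0.01  1.17  0.03]
```

Call:
drive_tool(
  motion="0 0 0 0 0 0.012 0; 0 0 0 0 0 0.012 0; 0 0 0 0 0 0.01 0; 0 0 0 0 0 0.01 0; 0 0 0 0 0 0.008 0",
)

```text
clock: 2.85
position: [0.4895, 0.0436, 0.1187]
ee_rot: [-0.002, 0.739, 0.674, 0.003]
contact_force: [-1.9, -0.4, 3.0]
width: -0.0001
```

```bash
python3 -c "
from h import *
st()
"
```

```text
t 2.85 p [0.4895 0.0436 0.1187] yaw 84.7 z [ 0.002  0.007 -1.   ] F [-1.9 -0.4  3. ] M [-0.06  0.25  0.01] w -0.0001 q [-0.06  0.24  1.86  0.01  1.04  0.03]
```

Call:
drive_tool(
  motion="0 0 0 0 0 0.004 0; 0 0 0 0 0 0.004 0; 0 0 0 0 0 0.003 0",
)

```text
clock: 3.22
position: [0.4893, 0.0436, 0.1118]
ee_rot: [-0.002, 0.739, 0.674, 0.003]
contact_force: [-10.5, -1.3, 30.6]
width: 0.0001
```

```bash
python3 -c "
from h import *
st()
"
```

```text
t 3.225 p [0.4893 0.0436 0.1118] yaw 84.7 z [ 0.002  0.006 -1.   ] F [-10.5  -1.3  30.6] M [-0.16  1.66  0.03] w 0.0001 q [-0.06  0.25  1.87  0.01  1.02  0.03]
```

Call:
drive_tool(
  motion="0 0 0 0 0 -0.02 0; 0 0 0 0 0 -0.04 0; 0 0 0 0.03 -0.04 -0.03 0; 0 0 0 0.04 -0.05 -0.03 0; 0 0 0 0.04 -0.05 -0.03 0; 0 0 0 0.02 -0.02 0 0; 0 0 0 0 0 0 0",
)

```text
clock: 4.1
position: [0.3529, 0.1825, 0.2614]
ee_rot: [0.0, 0.74, 0.673, 0.011]
contact_force: [-0.4, 0.1, 0.0]
width: 0.0003
```

```bash
python3 - <<'E'
from h import *
st()
for n,(a,b,c,dd) in {"top":(110,240,110,240),"scene":(110,250,250,390)}.items():
    im,d=get_image(n); np.savez(f"{n}1.npz",im=im,d=d)
    P=cloud(n,d)
    m=(P[...,2]>0.105)&(P[...,2]<0.125)&(P[...,0]>.44)&(P[...,0]<.70)&(P[...,1]>-.16)&(P[...,1]<.13)
    Q=P[m];A=np.c_[Q[:,:2],np.ones(len(Q))];co=np.linalg.lstsq(A,Q[:,2],rcond=None)[0]
    print(n,"plane",co,Q[:,2].mean(),len(Q))
    box=cv2.minAreaRect((Q[:,:2]*1000).astype(np.float32));print(box);bp=cv2.boxPoints(box)
    s=(P[...,2]<.103)&(P[...,2]>.09)&(np.hypot(P[...,0]-.548,P[...,1]+.009)<.062);S=P[s][:,:2]*1000
    ln=cv2.fitLine(S.astype(np.float32),cv2.DIST_HUBER,0,.01,.01).ravel();print("slot",s.sum(),S.mean(0),np.degrees(np.arctan2(ln[1],ln[0])), "z",np.median(P[s][:,2]),cv2.minAreaRect(S.astype(np.float32)))
    cv2.imwrite(f"pics/{n}1.png",cv2.resize(im[a:b,c:dd,::-1],None,fx=4.2,fy=4.2,interpolation=cv2.INTER_CUBIC))
E
```

```text
t 4.1 p [0.3529 0.1825 0.2614] yaw 84.5 z [ 0.016  0.014 -1.   ] F [-0.4  0.1  0. ] M [-0.03 -0.01  0.01] w 0.0003 q [ 0.29 -0.03  1.79  0.01  1.36  0.39]
top plane [ 1.89480383e-03 -2.89364207e-05  1.10157893e-01] 0.11126042772593638 6810
((578.5096435546875, -1.1111984252929688), (208.01507568359375, 196.60972595214844), 13.632308006286621)
slot 875 [548.87087844  -6.91688918] -5.002548 z 0.09743880171534491 ((546.0243530273438, -13.242301940917969), (97.48392486572266, 113.26909637451172), 72.42073822021484)
scene plane [-0.00080045  0.00149638  0.1121631 ] 0.11168350729646886 4360
((576.6422119140625, -1.9372177124023438), (210.410400390625, 203.63677978515625), 13.924539566040039)
slot 474 [539.78798497  -6.44040219] -3.440512 z 0.09815267532916999 ((539.2129516601562, -23.539379119873047), (76.0170669555664, 108.14616394042969), 84.27432250976562)
```

View pics/top1.png

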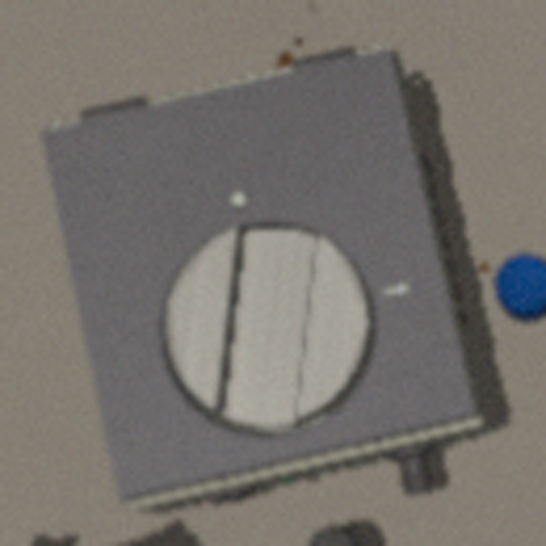

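View pics/scene1.png

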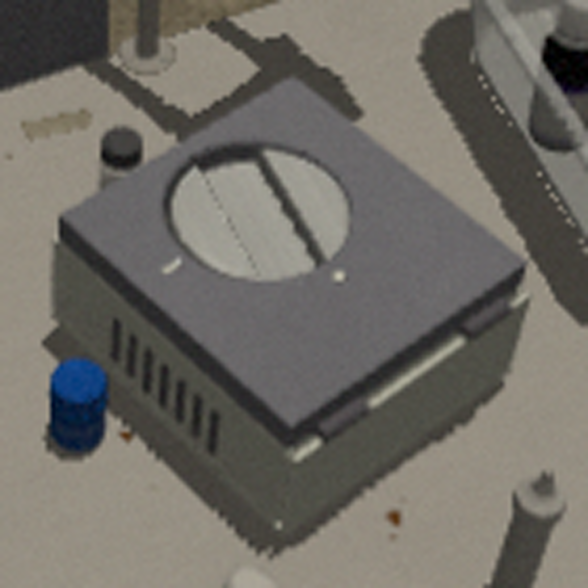

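The panel is shut: the plane is level at 111.5 mm, and the front edge is flush in both views. The head centre is at (268,328) in the zoomed top view, and the slot leans slightly clockwise. One refined head-centre check before entering the slot.

```bash
python3 - <<'E'
from h import *
m=camera_model("top");T=m["cam_to_world"]
def rp(n,uv,z):
    m=camera_model(n);T=m["cam_to_world"]
    p=cv2.undistortPoints(np.asarray(uv,float).reshape(-1,1,2),m["camera_matrix"],m["D"]).reshape(-1,2)
    r=np.c_[p[:,0],-p[:,1],-np.ones(len(p))]@T[:3,:3].T;o=T[:3,3];return o+r*((z-o[2])/r[:,2])[:,None]
for n in("top","scene"):
    im=np.load(n+"1.npz")["im"];d=np.load(n+"1.npz")["d"];P=cloud(n,d)
    g=cv2.GaussianBlur(im,(3,3),0).astype(int)
    mk=((g.min(2)>115)&(np.hypot(P[...,0]-.548,P[...,1]+.009)<.063)&(P[...,2]>.09)).astype(np.uint8)
    mk=cv2.morphologyEx(mk,cv2.MORPH_OPEN,np.ones((3,3)))
    c=np.concatenate(cv2.findContours(mk,cv2.RETR_EXTERNAL,cv2.CHAIN_APPROX_NONE)[0]).reshape(-1,2)
    h=cv2.convexHull((rp(n,c,.1115)[:,:2]*1000).astype(np.float32));print(n,cv2.minEnclosingCircle(h),cv2.fitEllipse(h))
# slot wall edges at panel top, top view (zoom px)
z=np.array([[242,228],[220,410],[318,237],[295,418],[268,328]])/4.2+[110,110]-.5+.5/4.2
print(rp("top",z,.1115).round(4))
rows([.582,-.012,.14],85,6)
E
```

```text
top ((549.86572265625, -8.436634063720703), 55.483673095703125) ((550.7543334960938, -7.599113464355469), (104.73634338378906, 110.18952941894531), 81.3016586303711)
scene ((550.78271484375, -9.524139404296875), 54.29535675048828) ((550.2398071289062, -9.452766418457031), (106.01840209960938, 107.25619506835938), 93.13125610351562)
[[ 0.602   0.0063  0.1115]
 [ 0.5036  0.0164  0.1115]
 [ 0.597  -0.0349  0.1115]
 [ 0.4993 -0.0239  0.1115]
 [ 0.5477 -0.0087  0.1115]]
0.1 -0.1 -0.1 -0.0287 0.0406 0.0204 0; 0.1 -0.1 -0.1 -0.0287 0.0406 0.0204 0; 0.1 -0.1 -0.1 -0.0287 0.0406 0.0203 0; 0.1 -0.1 -0.1 -0.0287 0.0406 0.0203 0; 0.1 -0.1 -0.1 -0.0287 0.0406 0.0203 0; 0.1 -0.1 -0.1 -0.0288 0.0406 0.0202 0
```

Call:
drive_tool(
  motion="0 0 0 -0.029 0.041 0.008 0; 0 0 0 -0.029 0.041 0.016 0; 0 0 0 -0.029 0.041 0.018 0; 0 0 0 -0.029 0.041 0.022 0; 0 0 0 -0.029 0.041 0.024 0; 0 0 0 -0.029 0.04 0.024 0; 0 0 0 0 0 0 0",
)

```text
clock: 5.08
position: [0.5967, -0.0312, 0.1423]
ee_rot: [0.002, 0.744, 0.668, 0.011]
contact_force: [-0.3, 0.3, -0.3]
width: 0.0001
```

```bash
python3 -c "
from h import *
st()
rows([.583,-.0126,.1015],84,4)
"
```

```text
t 5.075 p [ 0.5967 -0.0312  0.1423] yaw 83.9 z [ 0.018  0.012 -1.   ] F [-0.3  0.3 -0.3] M [0.02 0.02 0.01] w 0.0001 q [-0.18  0.36  1.61  0.02  1.16 -0.08]
0.2 -0.2 -0.0 0.0041 -0.0041 0.0102 0; 0.2 -0.2 -0.0 0.0042 -0.0040 0.0102 0; 0.2 -0.2 -0.0 0.0042 -0.0040 0.0102 0; 0.2 -0.2 -0.0 0.0042 -0.0040 0.0102 0
```

Correct sideways first, then descend.

Call:
drive_tool(
  motion="0.3 -0.4 0 0.008 -0.008 0.005 0; 0.3 -0.4 0 0.009 -0.008 0.006 0; 0 0 0 0 0 0 0",
)

```text
clock: 5.45
position: [0.5801, -0.0117, 0.1299]
ee_rot: [0.001, 0.745, 0.668, 0.001]
contact_force: [0.5, -0.3, -0.1]
width: 0.0002
```

```bash
python3 -c "
from h import *
st()
rows([.583,-.0126,.1015],84,3)
"
```

```text
t 5.45 p [ 0.5801 -0.0117  0.1299] yaw 83.8 z [ 0.003 -0.001 -1.   ] F [ 0.5 -0.3 -0.1] M [ 0.01 -0.05 -0.01] w 0.0002 q [-0.14  0.36  1.65 -0.    1.13 -0.03]
0.1 0.0 -0.1 -0.0002 0.0010 0.0095 0; 0.1 0.0 -0.1 -0.0002 0.0010 0.0095 0; 0.1 0.0 -0.1 -0.0002 0.0010 0.0095 0
```

Call:
drive_tool(
  motion="0 0 0 0 0.001 0.012 0; 0 0 0 0 0.001 0.01 0; 0 0 0 0 0.001 0.005 0; 0 0 0 0 0 0 0",
)

```text
clock: 5.95
position: [0.5832, -0.0105, 0.1024]
ee_rot: [0.002, 0.744, 0.669, 0.001]
contact_force: [0.1, 0.4, -0.7]
width: 0.0003
```

```bash
python3 -c "
from h import *
st()
"
```

```text
t 5.95 p [ 0.5832 -0.0105  0.1024] yaw 83.9 z [ 0.005 -0.001 -1.   ] F [ 0.1  0.4 -0.7] M [0.   0.05 0.03] w 0.0003 q [-0.14  0.38  1.68 -0.    1.07 -0.03]
```

Call:
drive_tool(
  motion="0 0 8 -0.005 -0.0003 0 0; 0 0 8 -0.005 -0.0003 0 0; 0 0 8 -0.005 -0.0003 0 0; 0 0 8 -0.005 -0.0003 0 0",
)

```text
clock: 6.45
position: [0.5779, -0.0283, 0.1028]
ee_rot: [0.001, 0.903, 0.429, 0.004]
contact_force: [1.1, 1.9, -1.4]
width: -0.0002
```

```bash
cat >> h.py <<'E'
def arc(C=(.549,-.009)):
    st();s=get_state();d=s["position"][:2]-C;phi=np.arctan2(d[1],d[0]);F=s["contact_force"][:2]
    er=np.array([np.cos(phi),np.sin(phi)]);et=np.array([er[1],-er[0]])
    print("phi",np.degrees(phi).round(1),"r",(np.hypot(*d)*1000).round(1),"F radial",(F@er).round(1),"F tang(cw)",(F@et).round(1))
E
python3 -c "
from h import *
arc()
"
```

```text
t 6.45 p [ 0.5779 -0.0283  0.1028] yaw 50.8 z [ 0.009  0.001 -1.   ] F [ 1.1  1.9 -1.4] M [ 0.42 -0.22  0.  ] w -0.0002 q [-0.17  0.38  1.7   0.    1.06  0.51]
phi -33.7 r 34.7 F radial -0.1 F tang(cw) -2.2
```

Call:
drive_tool(
  motion="0 0 7 -0.005 0 0 0; 0 0 7 -0.005 0 0 0; 0 0 7 -0.005 0 0 0; 0 0 7 -0.005 0 0 0; 0 0 7 -0.005 0 0 0",
)

```text
clock: 7.08
position: [0.5631, -0.0407, 0.1031]
ee_rot: [-0.003, 0.992, 0.125, 0.01]
contact_force: [2.5, 0.7, -2.4]
width: 0.0001
```

```bash
python3 -c "
from h import *
arc()
"
```

```text
t 7.075 p [ 0.5631 -0.0407  0.1031] yaw 14.4 z [ 0.02   0.008 -1.   ] F [ 2.5  0.7 -2.4] M [ 0.18 -0.45  0.04] w 0.0001 q [-0.2   0.35  1.74  0.01  1.04  1.11]
phi -66.1 r 34.7 F radial 0.4 F tang(cw) -2.6
```

Call:
drive_tool(
  motion="0 0 4 -0.005 0.0008 0 0; 0 0 4 -0.005 0.0005 0 0; 0 0 4 -0.005 0.0003 0 0",
)

```text
clock: 7.45
position: [0.5526, -0.0425, 0.1033]
ee_rot: [-0.007, 1.0, 0.015, 0.015]
contact_force: [3.0, 2.3, -2.1]
width: 0.0006
```

```bash
python3 -c "
from h import *
arc()
"
```

```text
t 7.45 p [ 0.5526 -0.0425  0.1033] yaw 1.7 z [ 0.029  0.014 -0.999] F [ 3.   2.3 -2.1] M [ 0.5  -0.48  0.  ] w 0.0006 q [-0.22  0.33  1.76  0.02  1.02  1.31]
phi -83.8 r 33.7 F radial -1.9 F tang(cw) -3.2
```

Call:
drive_tool(
  motion="0 0 2 -0.004 0.0005 0.0005 0; 0 0 2 -0.004 0 0.0005 0; 0 0 0 -0.003 0 0.0005 0",
)

```text
clock: 7.82
position: [0.5488, -0.0422, 0.1035]
ee_rot: [-0.008, 0.999, -0.022, 0.022]
contact_force: [6.0, 2.3, -1.9]
width: -0.0002
```

```bash
python3 -c "
from h import *
arc()
"
```

```text
t 7.825 p [ 0.5488 -0.0422  0.1035] yaw -2.6 z [ 0.045  0.016 -0.999] F [ 6.   2.3 -1.9] M [ 0.35 -1.11  0.  ] w -0.0002 q [-0.22  0.32  1.79  0.03  0.99  1.38]
phi -90.3 r 33.2 F radial -2.3 F tang(cw) -6.0
```

Call:
drive_tool(
  motion="-0.4 -1 0 -0.006 0 0.0005 0; -0.4 -1 0 -0.006 0 0.0005 0; 0 -0.5 0 -0.006 0 0 0",
)

```text
clock: 8.2
position: [0.5483, -0.0419, 0.1046]
ee_rot: [-0.002, 1.0, -0.024, 0.019]
contact_force: [11.7, 2.4, -6.2]
width: -0.0001
```

```bash
python3 -c "
from h import *
arc()
"
```

```text
t 8.2 p [ 0.5483 -0.0419  0.1046] yaw -2.7 z [ 0.038  0.003 -0.999] F [11.7  2.4 -6.2] M [ 0.48 -1.89  0.07] w -0.0001 q [-0.21  0.32  1.78  0.01  1.    1.4 ]
phi -91.2 r 32.9 F radial -2.7 F tang(cw) -11.6
```

Call:
drive_tool(
  motion="0 0 0 0.006 0 0 0; 0 0 0 0.004 0 0 0; 0 0 0 0 0 -0.02 0; 0 0 0 0 0 -0.04 0; 0 0 0 -0.04 -0.04 -0.04 0; 0 0 0 -0.05 -0.05 -0.03 0; 0 0 0 -0.05 -0.05 0 0; 0 0 0 -0.03 -0.03 0 0; 0 0 0 0 0 0 0",
)

```text
clock: 9.32
position: [0.4033, 0.1163, 0.2245]
ee_rot: [0.0, 1.0, -0.025, 0.015]
contact_force: [-0.4, -1.1, -0.6]
width: -0.0
```

```bash
python3 - <<'E'
from h import *
st()
for n,(a,b,c,dd) in {"top":(110,240,110,240),"scene":(110,250,250,390)}.items():
    im,d=get_image(n); np.savez(f"{n}2.npz",im=im,d=d)
    P=cloud(n,d)
    m=(P[...,2]>0.105)&(P[...,2]<0.125)&(P[...,0]>.44)&(P[...,0]<.70)&(P[...,1]>-.16)&(P[...,1]<.13)
    Q=P[m];A=np.c_[Q[:,:2],np.ones(len(Q))];co=np.linalg.lstsq(A,Q[:,2],rcond=None)[0]
    print(n,"plane",co,Q[:,2].mean(),len(Q))
    s=(P[...,2]<.103)&(P[...,2]>.09)&(np.hypot(P[...,0]-.548,P[...,1]+.009)<.058);S=P[s][:,:2]*1000
    ln=cv2.fitLine(S.astype(np.float32),cv2.DIST_HUBER,0,.01,.01).ravel();print("slot",s.sum(),S.mean(0),np.degrees(np.arctan2(ln[1],ln[0])))
    cv2.imwrite(f"pics/{n}2.png",cv2.resize(im[a:b,c:dd,::-1],None,fx=4.2,fy=4.2,interpolation=cv2.INTER_CUBIC))
    cv2.imwrite(f"pics/{n}2f.png",cv2.resize(im[:,:,::-1],(800,600)))
E
```

```text
t 9.325 p [0.4033 0.1163 0.2245] yaw -2.8 z [ 0.029 -0.001 -1.   ] F [-0.4 -1.1 -0.6] M [ 0.02 -0.04  0.01] w -0.0 q [ 0.12  0.03  1.83 -0.    1.25  1.74]
top plane [1.75886714e-03 4.12072868e-05 1.10227857e-01] 0.1112514530398303 6793
slot 888 [551.04397372  -7.78607466] -76.89177
scene plane [-0.00034421  0.00207576  0.11189019] 0.11167447296175377 4366
slot 442 [543.91350477  -7.321185  ] -78.83521
```

View pics/top2.png

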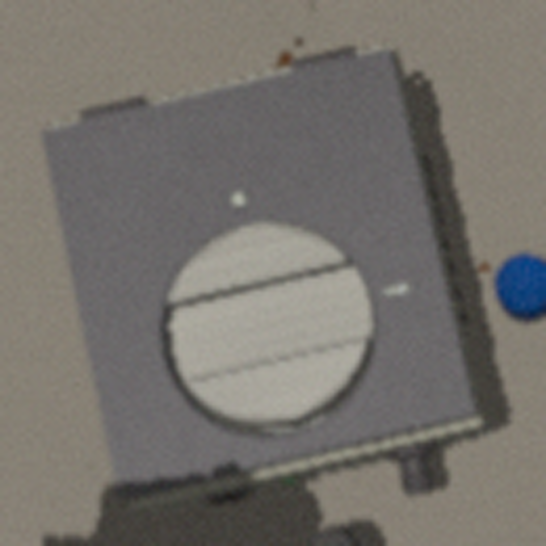

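View pics/scene2.png

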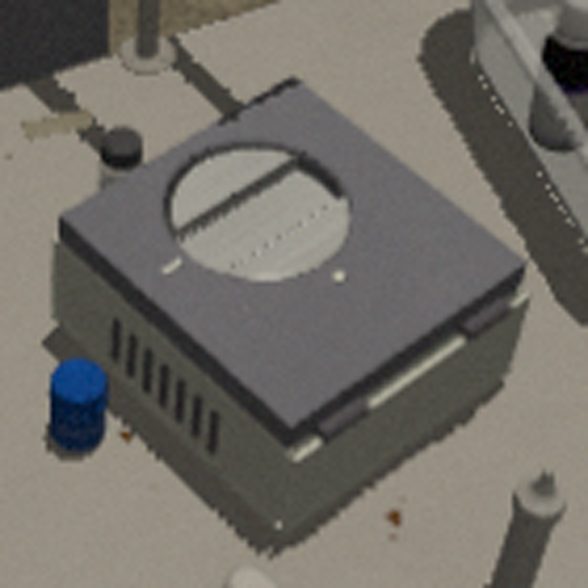

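View pics/top2f.png

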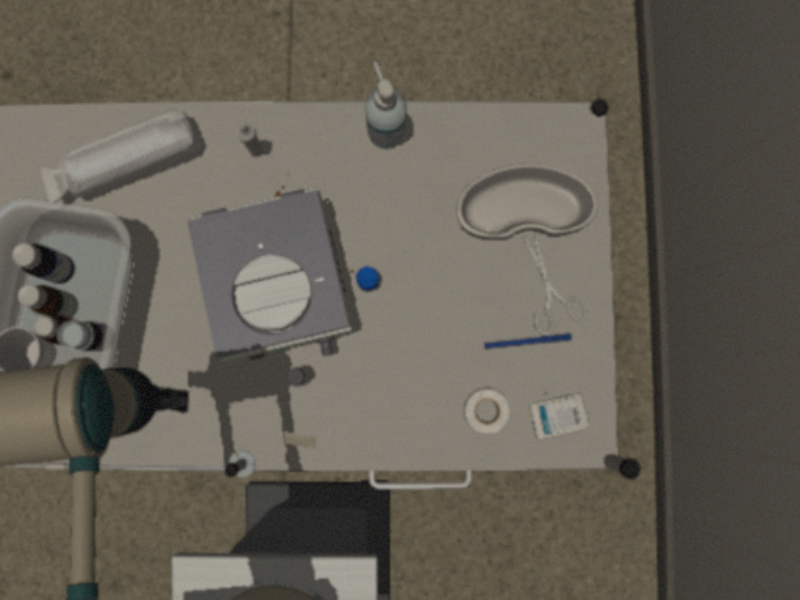

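The zoomed top view shows the slot edge from (172,303) to (352,264). It is parallel to the panel's front edge and lines up with the lock mark at (397,290). The panel is flush, the neighbouring items have not moved, and the hand is clear of the unit.

```bash
python3 -c "
from h import *
st(); print(sign_off())"
```

```text
t 9.425 p [0.4058 0.115  0.2246] yaw -3.0 z [ 0.031 -0.002 -1.   ] F [-0.2 -0.6  0.1] M [-0.03 -0.09 -0.02] w 0.0004 q [ 0.12  0.03  1.83 -0.01  1.25  1.74]
the job is handed in; nothing more can be done
None
```

The panel is fully shut and the fastener is turned clockwise to its stop. I handed the job in at 9.4 s, and no verdict was reported.

- **Panel:** I pushed it down with the closed fingertips at its front left until it met the hard stop at a height of 112 mm, with about 31 N on the tool. Pictures afterwards showed it level at 111.5 mm before I turned the fastener, and still level at the end.
- **Fastener:** I set the tips in the slot 34 mm from the axis and swept them clockwise until they stopped moving under about 12 N. The slot finally measured −76.9° in the top view and −78.8° in the scene view; locked should be about −76.4°. I trust the top view more, because from the scene camera a slot wall hides part of the floor.
- **Lock:** I did not test it by lifting the panel. I infer it from the slot angle, the stop and the level panel.
- **End state:** The last reading showed no meaningful contact force and the hand clear of the unit. In the last full top view the things round the unit look unmoved.

One small deviation: the tool tilted by up to about 2.6° while turning, and at the stop it pulled up on the fastener by about 6 N. The pictures show no effect on the panel.

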